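# Clamp a heel block and lock the setting with a concentric knob pair

### The job

Clamp the heel block in the bench hold-down: turn the small upper feed knob clockwise until the pad holds the block firmly, with about 28 N, without crushing it and without turning the large lock ring below it. Then turn the lock ring clockwise fully home to its stop without turning the feed knob, leave the block where it lies, do not disturb the other things on the bench, and let go.

Things in the scene. Friction and masses are not known exactly. Their poses are not given: they have to be found in the camera images.
- clamp: grey hold-down clamp bolted to the bench; origin on the bench top under the common vertical axis of the knob pair, z up, y towards its column 112 mm away. Its arm (36 mm wide, top 82 mm up) carries the pair and, below, a sprung round rubber pad 34 mm wide. How far the pad is screwed in varies and is not reported: at the start it hangs 2 to 13 mm above the block
- knob_grip (a point): point on the knob axis at half height of the feed knob: the small upper one, black, round, ribbed, 40 mm across, 30 mm high, from 117 to 147 mm above the bench; its underside is 6 mm above the top of the lock ring. A tall fixed eyelet press stands behind and left of the clamp: come over the knob from the front, not across the press
- ring_grip (a point): point on the same axis at half height of the lock ring: the large lower one, dark steel, round, ribbed, 58 mm across, 26 mm high, from 85 to 111 mm above the bench. The feed knob stands up 36 mm above its top and fits between the fingers when the ring is gripped
- feed_knob (a joint): feed knob angle, rad, grows clockwise from above (0 to 6, starts at 0 to 0.4); 1 rad lowers the pad 5 mm; stays when let go. A constant 0.24 N m of friction opposes its motion either way (a tool that rebounds as it stops reads it reversed). From first touch the pad adds a back (anticlockwise) torque of 0.145 N m per rad: 0.005 N m per N of pad force, 29 N per rad. Over 55 N crushes
- lock_ring (a joint): angle of the lock ring in rad, grows clockwise seen from above; loose at its start (0 to 0.3), fully home at the hard stop at 1.3. It needs about 0.25 N m to turn.
- ring_mark (a point): white index line on top of the lock ring's rim, 26 mm from the axis; shows whether the ring has turned.
- knob_mark (a point): white index line on the feed knob's top, 16 mm from the axis; shows whether the knob has turned.
- heel_block: loose light-brown D-shaped heel block, 54 x 55 x 17 mm, lying flat on the bench under the pad, to be clamped against the bench; origin at the centre of its underside
- spare_heel_block: dark D-shaped heel block, 54 x 55 x 17 mm, loose on the bench beside the clamp, to be left alone; origin at the centre of its underside
- sanding_block: wooden sanding block, 61 x 106 x 35 mm, loose on the bench beside the clamp, to be left alone; origin at the centre of its underside
- awl: awl with a wooden handle, 130 mm long, loose on the bench in front of the clamp, to be left alone; origin at the centre of its underside

How it is judged:
By the outcome, as a careful person would: the job done as asked, in the order asked, and still so for the second after the job is handed in, with the robot touching nothing.
It also fails if it takes over 72 s, if anything falls off the work surface, if the arm or the gripper's body presses on something with over 40 N, if the wrist force passes 120 N, or if a joint passes its speed limit or range.

### The arm

A 7-joint arm with a two-finger parallel gripper is mounted at the origin on a cart in front of the work surface, level with it; the furniture and walls round the work are solid. World frame = base frame: x ahead of the robot, y to its left, z up, the work surface at z = 0. Lengths are in m, angles in rad, forces in N, time in s.
With the tool pointing down it reaches from about 0.35 to 0.9 m from the base axis. Payload 19.9 kg.
Tool frame: the origin (TCP) lies at the very end of the fingers, on their centre line; the grasp point (between the pads) lies 19 mm behind it (env.grasp_offset is the distance from the TCP to the grasp point, in m); z points along the fingers, y is the line along which they close (so a half turn about z gives the same grasp; the last joint's range is limited). The gripper opens to 94 mm and grips with 3 to 60 N. Pads are 16 mm wide; open, the fingers measure 119 mm over their backs; the gripper's body (75 mm by 177 mm) begins 78 mm behind the grasp point.
Start: joints at [-1.365, 0.417, -0.01, 1.614, 0.005, 1.111, -0.053], TCP at [0.153, 0.606, 0.174] pointing down, gripper open.
Joint ranges: [-2.81, 2.81], [-0.39, 2.02], [-1.27, 1.25], [0.06, 2.57], [-1.19, 4.33], [0.19, 2], [-2.82, 2.82]. Speed limits (rad/s): [1.89, 1.89, 2.39, 2.39, 3.01, 3.01, 3.01].

### API

Orientations are given as a unit quaternion [x, y, z, w].
In Python, from rig import env, imaging gives the robot as it stands.
- The arm moves only by the tool move_arm, never from a script. Its argument "plan" is text: rows parted by semicolons, each of 5 numbers parted by spaces: the opening, from 0 (shut) to 1 (fully open), then the shift along the tool's x, y, z in parts of the range, where 1.0 means 400 mm, then the turn about the tool's z in a scale on which 1.0 is 180 degrees. In form: claw dx dy dz twist; .... A call has 1 to 20 rows; each row is the pose to reach, as a shift and turn from the pose commanded when the call began, along the tool's axes at that moment; what a row does not reach only later rows make up. A row lasts 1/12 s, in which the tool goes at most 41.7 mm and 7.16 degrees, less where a joint would pass 70% of its speed; a pose out of reach is approached as far as the arm can. No shift or turn number may pass 1 either way. A call with a gripper value outside its range is refused whole. The fingers move at their own pace and stop on an object; the grip force is fixed at half the most. Time passes only in rows, so rows that repeat a pose let the fingers close. It gives the time, the measured TCP pose, the force, the opening and the grip force at its end, in the units of the state.
- env.observe(): the state, without advancing time (a new reading comes with each control period).
- imaging.read_camera(name): name is "scene" or "top"; returns a dict with "color" (420x560x3 uint8, red, green, blue), "mtx" (3x3 intrinsics, pixels), "D" ([k1, k2, p1, p2, k3] as OpenCV has them; the pictures are not rectified), "T" (4x4, takes a point from camera to world coordinates). Camera axes: x right, y down, z forward; pixel columns grow to the right and rows downward; lengths in m; the calibration is good to about 2 mm. A picture is of the moment at which its call begins. There is no depth.
- env.close_job(): hands the job in; it is judged then, once.
The state is a dict: "time": time; "joint_positions": joint angles; "qd": joint speeds; "tau": joint torques, N m; "tcp_pos": TCP position; "tcp_rot": TCP orientation; "contact_force": force on the tool from outside, world axes, zero at the start; "torque": the same for the moment, N m; "grip_width": finger opening in m; "grasp_force": force on a finger pad.
Only numpy, scipy, OpenCV 4.12 (cv2) and the standard library are available. Lean on these libraries where they do the work, as an engineer would, in place of code of your own. Each camera call takes 0.05 s, during which the arm holds its last target. There are 200 camera calls.

## Working session

There is one attempt and no reset: what is moved stays moved. The work goes in short steps, Python scripts to look and compute and a tool call to move; the robot and the scene stay as the last step left them, time stands still between calls to the robot, and variables do not carry over. Pictures are saved under pics/ and viewed, at most 10 in all, crops included, and the job is handed in when it is done.

Besides the shell and the picture viewer there is one more tool, called after "Call:" as a command line: name --argument value ..., lists and objects as JSON in quotes. move_arm: Moves the arm, as the interface text tells. Its arguments: {"type":"object","properties":{"plan":{"type":"string"}},"required":["plan"]}

```bash
mkdir -p pics; ls; python3 - <<'E'
from rig import env, imaging
import cv2,numpy as np
for n in("scene","top"):
    r=imaging.read_camera(n); cv2.imwrite(f"pics/{n}0.png",r["color"][:,:,::-1]); print(n,np.round(r["T"],3).tolist(),r["mtx"].tolist(),r["D"])
print(env.observe())
E
```

```text
pics
scene [[0.758, -0.256, 0.6, -0.031], [-0.652, -0.332, 0.681, -0.802], [0.025, -0.908, -0.419, 0.467], [0.0, 0.0, 0.0, 1.0]] [[486.0943781254608, 0.0, 282.4150684353391], [0.0, 486.0943781254608, 210.05458287802372], [0.0, 0.0, 1.0]] [-0.08585219  0.          0.          0.          0.        ]
top [[0.019, -0.99, 0.137, 0.382], [-1.0, -0.016, 0.027, -0.226], [-0.025, -0.137, -0.99, 0.978], [0.0, 0.0, 0.0, 1.0]] [[507.5717276996588, 0.0, 276.902401459223], [0.0, 507.5717276996588, 204.64930026630623], [0.0, 0.0, 1.0]] [-0.1661988  0.         0.         0.         0.       ]
{'time': 0.1, 'joint_positions': array([-1.36547488,  0.41789628, -0.0103006 ,  1.61406704,  0.00469622,
        1.11067134, -0.05300937]), 'qd': array([ 2.71895806e-04,  5.70258112e-05, -8.62933457e-04, -1.89781641e-03,
       -6.19495153e-04, -1.79783480e-04, -8.99321090e-04]), 'tau': array([ 3.63505940e-03, -8.52591276e+01,  6.41145799e-01, -4.26699865e+01,
       -4.88088001e-02,  1.63841655e-02,  1.00422751e-04]), 'tcp_pos': array([0.15263118, 0.60572736, 0.17311883]), 'tcp_rot': array([ 1.23100392e-01,  9.92394092e-01, -5.08621555e-04, -2.31640953e-05]), 'contact_force': array([ 0.81442058, -0.54720587, -0.05997426]), 'torque': array([-0.00626715, -0.04187929,  0.03241468]), 'grasp_force': 0.0, 'grip_width': 0.09387901272903063}
```

View pics/scene0.png

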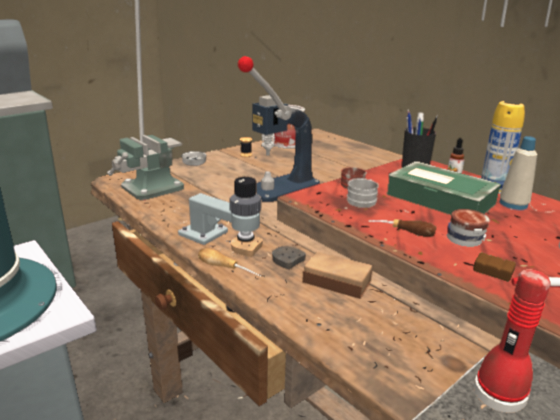

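View pics/top0.png

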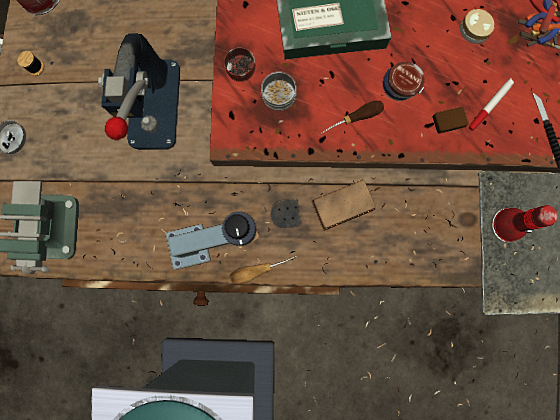

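The scene view shows the clamp's black knob at about (245,187), with the ring below it and the press behind. In the top view the knob is at (239,228), its column points left, the spare block is at (285,211), and the awl at (262,269).

```bash
cat > h.py <<'E'
from rig import env, imaging
import cv2,numpy as np
from scipy.spatial.transform import Rotation as R
def ray(r,uv):
    p=cv2.undistortPoints(np.float64(uv).reshape(-1,1,2),r["mtx"],r["D"]).reshape(-1,2)
    d=np.c_[p,np.ones(len(p))]@r["T"][:3,:3].T
    return r["T"][:3,3],d
def onz(r,uv,z):
    o,d=ray(r,uv); return o+d*((z-o[2])/d[:,2])[:,None]
def proj(r,P):
    Ti=np.linalg.inv(r["T"]); return cv2.projectPoints(np.float64(P).reshape(-1,3),cv2.Rodrigues(Ti[:3,:3])[0],Ti[:3,3],r["mtx"],r["D"])[0].reshape(-1,2)
E
python3 - <<'E'
from h import *
t=imaging.read_camera("top"); s=imaging.read_camera("scene")
for n,r,(x0,y0,w,h) in(("top",t,(160,190,130,97)),("scene",s,(170,165,130,97))):
    c=r["color"]; v=c.max(2); m=(v<45).astype(np.uint8)
    mm=np.zeros_like(m); mm[y0:y0+h,x0:x0+w]=m[y0:y0+h,x0:x0+w]
    k,l,st,ce=cv2.connectedComponentsWithStats(mm)
    for i in range(1,k):
        if st[i][4]>30: print(n,st[i],ce[i])
    cv2.imwrite(f"pics/{n}_c.png",cv2.resize(c[y0:y0+h,x0:x0+w,::-1],None,fx=6,fy=6,interpolation=cv2.INTER_CUBIC))
E
```

```text
top [225 214  25  26 312] [235.06730769 226.375     ]
top [178 250  22   7  45] [188.37777778 253.37777778]
scene [235 181  20  16 261] [244.57088123 189.2835249 ]
```

View pics/top_c.png

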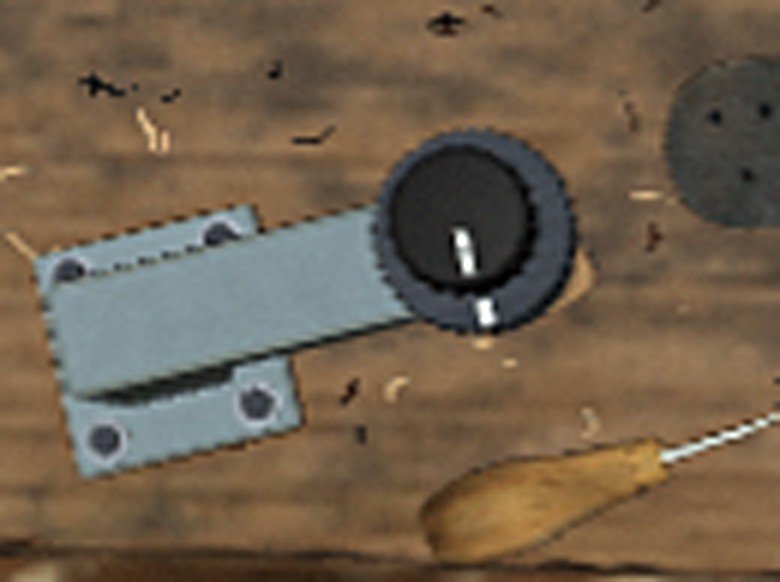

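View pics/scene_c.png

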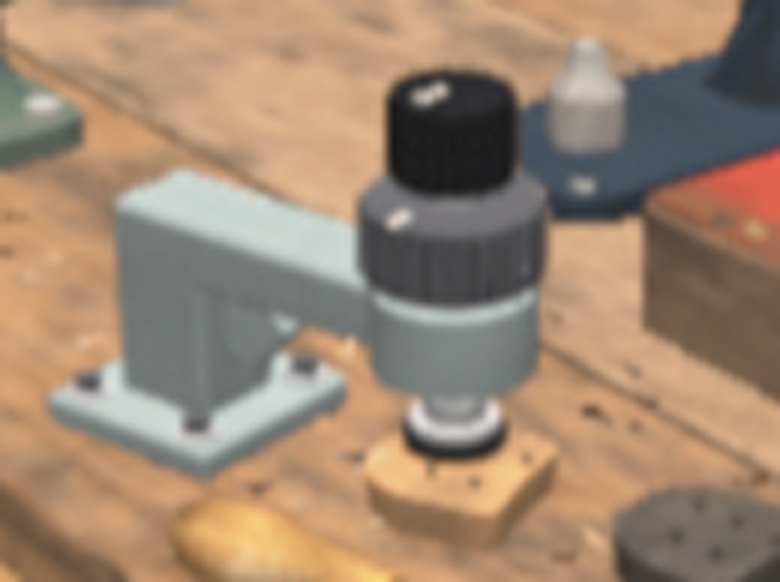

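Reading the crops: in the top view the knob's top centre is at about (236.5,226) and the ring's at (239,228.4). Both marks point image-down. In the scene view the knob top is at (245.3,180.5), and the pad hangs just above the block.

```bash
python3 - <<'E'
from h import *
t=imaging.read_camera("top"); s=imaging.read_camera("scene")
f=lambda x,y,x0,y0:[(x+.5)/6-.5+x0,(y+.5)/6-.5+y0]
T=lambda x,y:f(x,y,160,190); S=lambda x,y:f(x,y,170,165)
def tri(a,b):
    o1,d1=ray(t,[a]);o2,d2=ray(s,[b]);d1=d1[0];d2=d2[0]
    k=np.linalg.lstsq(np.c_[d1,-d2],o2-o1,rcond=None)[0];p,q=o1+k[0]*d1,o2+k[1]*d2
    return (p+q)/2,np.linalg.norm(p-q)
print("knob top T",onz(t,[T(459,216)],.147),"S",onz(s,[S(452,93)],.147),"tri",tri(T(459,216),S(452,93)))
print("ring top T",onz(t,[T(475,231)],.111))
k=onz(t,[T(459,216)],.147)[0]
print("knob r px edges",np.linalg.norm(onz(t,[T(387,216),T(531,216),T(459,144),T(459,288)],.147)-k,axis=1))
for n,p,z in(("km",T(465,253),.147),("rm",T(486,311),.111)):
    m=onz(t,[p],z)[0]; print(n,m,np.linalg.norm((m-k)[:2]),np.degrees(np.arctan2(*(m-k)[1::-1])))
print("arm dir",onz(t,[T(48,283),T(80,395)],.082), )
print("ball",tri((116,128),(245,64)),"presshead",tri((118,88),(263,108)))
print("vise",tri((27,185),(150,140)))
# pad: scene, project axis at heights
a=np.array([k[0],k[1],0])
for z in(.017,.02,.025,.03): print(z,proj(s,a+[0,0,z]))
d=np.array(s["T"][:3,2])*[1,1,0]; d/=np.linalg.norm(d)
for z in(.017,.02,.023,.026,.03): print("front rim",z,(proj(s,a-d*.017+[0,0,z])-[170,165])*6)
o=env.observe();print(R.from_quat(o["tcp_rot"]).as_matrix().round(3))
E
```

```text
knob top T [[ 0.46085006 -0.13617414  0.147     ]] S [[ 0.4589302  -0.14098668  0.147     ]] tri (array([ 0.46157089, -0.13633383,  0.14492295]), np.float64(0.0012985399253946834))
ring top T [[ 0.46002336 -0.13703306  0.111     ]]
knob r px edges [0.01991917 0.0198579  0.01994331 0.0198328 ]
km [ 0.45068034 -0.13812531  0.147     ] 0.010355204435539169 -169.13917871596232
rm [ 0.43714066 -0.1408339   0.111     ] 0.02416296677618209 -168.8810245455276
arm dir [[ 0.44455845 -0.00624039  0.082     ]
 [ 0.4114242  -0.01739013  0.082     ]]
ball (array([0.57518447, 0.0142633 , 0.3246895 ]), np.float64(0.001235261563280098)) presshead (array([0.67027719, 0.06182427, 0.21298953]), np.float64(0.012744284618034075))
vise (array([0.50636231, 0.27089996, 0.11404114]), np.float64(0.05526730829160448))
0.017 [[244.74894455 242.02706098]]
0.02 [[244.73539891 240.65802399]]
0.025 [[244.71285542 238.36783719]]
0.03 [[244.69035392 236.06703648]]
front rim 0.017 [[444.13113242 487.83657696]]
front rim 0.02 [[444.04141915 479.52241278]]
front rim 0.023 [[443.95177949 471.18465407]]
front rim 0.026 [[443.86221541 462.82323585]]
front rim 0.03 [[443.74291763 451.63776218]]
[[-0.97   0.244 -0.   ]
 [ 0.244  0.97  -0.   ]
 [-0.    -0.    -1.   ]]
```

Careful with the scale: shifts go in shares of 400 mm and turns go in shares of 180 degrees. That gives: -387 mm / 400 = -0.9675, -332 mm / 400 = -0.83.

Call:
move_arm --plan "1 0 0 -0.175 0;1 0 0 -0.175 0;1 -0.25 -0.29 -0.175 0;1 -0.415 -0.4825 -0.175 0;1 -0.83 -0.9675 -0.175 0;1 -0.83 -0.9675 -0.175 0;1 -0.83 -0.9675 -0.175 0;1 -0.83 -0.9675 -0.175 0;1 -0.83 -0.9675 -0.175 0;1 -0.83 -0.9675 -0.175 0;1 -0.83 -0.9675 -0.175 0;1 -0.83 -0.9675 -0.175 0;1 -0.83 -0.9675 -0.175 0;1 -0.83 -0.9675 -0.175 0;1 -0.83 -0.9675 -0.175 0;1 -0.83 -0.9675 -0.175 0"

```text
time: 1.63
tcp_pos: [0.3812, 0.1471, 0.2439]
tcp_rot: [0.126, 0.992, 0.0, 0.0]
contact_force: [-0.1, -0.2, -0.3]
grip_width: 0.0937
grasp_force: 0.0
```

```bash
python3 - <<'E'
from h import *
o=env.observe();print(o["time"],o["tcp_pos"],o["joint_positions"].round(3)); print(R.from_quat(o["tcp_rot"]).as_matrix().round(3))
M=R.from_quat(o["tcp_rot"]).as_matrix()
for w in([.40,-.137,.243],[.46,-.137,.243]): print((M.T@(np.array(w)-o["tcp_pos"])*1000).round(1))
E
```

```text
1.6333 [0.38117109 0.14706334 0.24393625] [-0.854 -0.071  0.393  2.03   0.029  1.177  0.846]
[[-0.968  0.249  0.001]
 [ 0.249  0.968  0.   ]
 [-0.     0.001 -1.   ]]
[ -89.  -270.4    0.8]
[-147.1 -255.5    0.8]
```

Converted, -270 mm / 400 = -0.675, -255 mm / 400 = -0.6375.

Call:
move_arm --plan "1 -0.2225 -0.675 0 0;1 -0.2225 -0.675 0 0;1 -0.2225 -0.675 0 0;1 -0.2225 -0.675 0 0;1 -0.2225 -0.675 0 0;1 -0.2225 -0.675 0 0;1 -0.2225 -0.675 0 0;1 -0.2225 -0.675 0 0;1 -0.2225 -0.675 0 0;1 -0.3675 -0.6375 0 0;1 -0.3675 -0.6375 0 0;1 -0.3675 -0.6375 0 0;1 -0.3675 -0.6375 0 0;1 -0.3675 -0.6375 0 0"

```text
time: 2.8
tcp_pos: [0.46, -0.1323, 0.2433]
tcp_rot: [0.122, 0.992, -0.0, -0.001]
contact_force: [-0.6, 0.7, -0.3]
grip_width: 0.0938
grasp_force: 0.0
```

```bash
python3 - <<'E'
from h import *
o=env.observe();print(o["time"],o["tcp_pos"],o["joint_positions"].round(3)); M=R.from_quat(o["tcp_rot"]).as_matrix();print(M.round(3))
for w in([.460,-.137,.243],[.46,-.137,.121]): print((M.T@(np.array(w)-o["tcp_pos"])*1000).round(1))
print(o["torque"],o["contact_force"],o["tau"][6])
E
```

```text
2.8 [ 0.45998559 -0.13232443  0.24330666] [-0.573  0.105  0.854  1.898 -0.085  1.177  1.637]
[[-0.97   0.243 -0.001]
 [ 0.243  0.97   0.   ]
 [ 0.001 -0.    -1.   ]]
[-1.2 -4.5  0.3]
[ -1.3  -4.5 122.3]
[-0.0316619   0.02470556 -0.00982742] [-0.58665788  0.68636739 -0.27432419] 0.04099841695278883
```

Converted, 90 mm / 400 = 0.225, 75 mm / 400 = 0.1875.

Call:
move_arm --plan "1 0 0 0 0;1 0 0 0.0625 0;1 0 0 0.125 0;1 0 0 0.1875 0;1 0 0 0.225 0;1 0 0 0.225 0;1 0 0 0.225 0"

```text
time: 3.38
tcp_pos: [0.4599, -0.1333, 0.154]
tcp_rot: [0.123, 0.992, 0.0, -0.0]
contact_force: [-0.0, 0.3, 0.4]
grip_width: 0.0939
grasp_force: 0.0
```

```bash
python3 - <<'E'
from h import *
o=env.observe(); M=R.from_quat(o["tcp_rot"]).as_matrix()
print((M.T@(np.array([.4605,-.1365,.121])-o["tcp_pos"])*1000).round(1),o["torque"],o["contact_force"],o["tau"][6],o["joint_positions"][6])
s=imaging.read_camera("scene");cv2.imwrite("pics/s2.png",cv2.resize(s["color"][110:260,150:350,::-1],None,fx=4,fy=4,interpolation=cv2.INTER_CUBIC))
E
```

```text
[-1.4 -2.9 33. ] [-0.04883486 -0.0189962  -0.03224376] [-0.02474328  0.33846784  0.35822501] 0.30755650252103806 1.7525620804110544
```

View pics/s2.png

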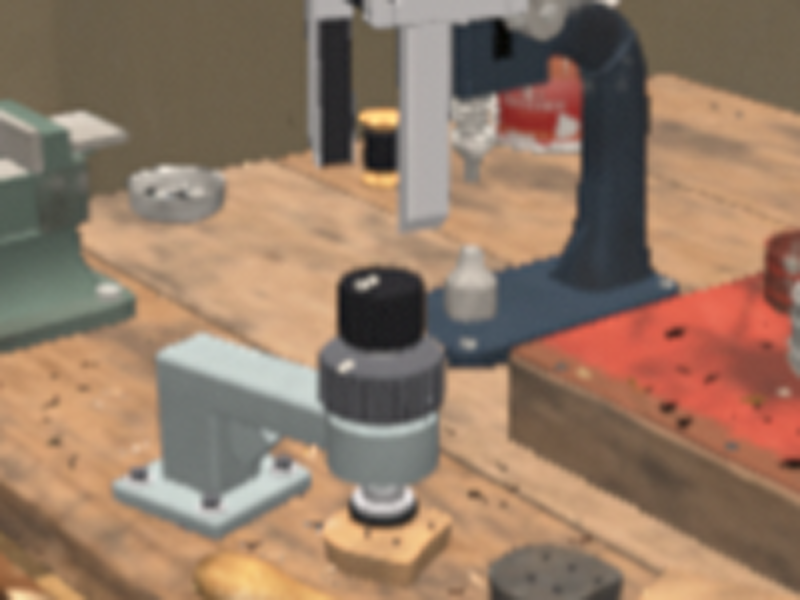

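The fingers look straight above the knob, with tips at about (335,165) and (420,225). That is higher than the reported 0.154 m, so I'll check it in both views.

```bash
python3 - <<'E'
from h import *
s=imaging.read_camera("scene");t=imaging.read_camera("top");o=env.observe(); print(o["tcp_pos"],o["time"])
M=R.from_quat(o["tcp_rot"]).as_matrix();p=o["tcp_pos"];y=M[:,1]*.047
print("scene",((proj(s,[p,p+y,p-y])-[150,110])*4).round(), "top",proj(t,[p,p+y,p-y]).round())
a=cv2.resize(s["color"][110:260,150:350,::-1],None,fx=2,fy=2);b=cv2.resize(t["color"][150:300,140:340,::-1],None,fx=2,fy=2)
cv2.imwrite("pics/s3.png",np.r_[a,b])
E
```

```text
[ 0.46095896 -0.13351158  0.15496834] 3.5333
scene [[373. 258.]
 [335. 226.]
 [415. 293.]] top [[234. 225.]
 [207. 218.]
 [262. 233.]]
```

View pics/s3.png

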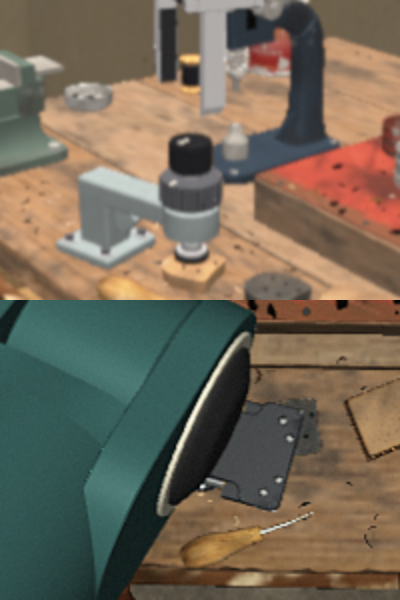

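The tips sit about 16 px above the projected TCP. I'll use rays to decide whether that's a height offset or a horizontal one before going lower.

```bash
python3 - <<'E'
from h import *
s=imaging.read_camera("scene");t=imaging.read_camera("top");o=env.observe(); print(o["tcp_pos"],o["time"],o["grip_width"])
M=R.from_quat(o["tcp_rot"]).as_matrix();p=o["tcp_pos"]
for z in(.154,.17,.19,.2,.21): print(z,onz(s,np.array([[334,164],[422,224],[378,194]])/4+[150,110],z)[:,:2].round(3).tolist())
e=np.array([[302,405],[275,510]])/2+[140,0]; e[:,1]+=0
e=np.array([[140+302/2,150+105/2],[140+275/2,150+210/2]])
for z in(.25,.28,.3,.33):
    q=onz(t,e,z); print("edge",z,q[:,:2].round(3).tolist(),"len",np.linalg.norm(q[0]-q[1]).round(3),"tool xy",((q-p)@M)[:,:2].round(3).tolist())
c=t["color"][150:300,140:340]; 
E
```

```text
[ 0.46084491 -0.13344182  0.15465367] 3.6333 0.0939946973105101
0.154 [[0.529, -0.008], [0.509, -0.108], [0.518, -0.06]]
0.17 [[0.5, -0.048], [0.481, -0.144], [0.49, -0.098]]
0.19 [[0.465, -0.099], [0.447, -0.188], [0.455, -0.145]]
0.2 [[0.447, -0.124], [0.429, -0.21], [0.438, -0.169]]
0.21 [[0.429, -0.15], [0.412, -0.232], [0.42, -0.193]]
edge 0.25 [[0.486, -0.226], [0.41, -0.208]] len 0.078 tool xy [[-0.047, -0.084], [0.031, -0.085]]
edge 0.28 [[0.482, -0.226], [0.409, -0.209]] len 0.075 tool xy [[-0.043, -0.085], [0.032, -0.086]]
edge 0.3 [[0.479, -0.226], [0.408, -0.209]] len 0.073 tool xy [[-0.04, -0.085], [0.033, -0.086]]
edge 0.33 [[0.475, -0.226], [0.407, -0.21]] len 0.07 tool xy [[-0.036, -0.086], [0.033, -0.087]]
```

Converted, 33 mm / 400 = 0.0825, 20 mm / 400 = 0.05.

Call:
move_arm --plan "1 0 0 0.025 0;1 0 0 0.05 0;1 -0.0025 -0.005 0.0825 0;1 -0.0025 -0.005 0.0825 0;1 -0.0025 -0.005 0.0825 0;1 -0.0025 -0.005 0.0825 0"

```text
time: 4.13
tcp_pos: [0.4607, -0.1359, 0.1207]
tcp_rot: [0.123, 0.992, -0.0, -0.0]
contact_force: [0.7, 0.3, -0.3]
grip_width: 0.0941
grasp_force: 0.0
```

```bash
python3 - <<'E'
from h import *
o=env.observe(); M=R.from_quat(o["tcp_rot"]).as_matrix();print(o["tcp_pos"],o["contact_force"],o["torque"],o["tau"][6],o["joint_positions"][6])
print((M.T@(np.array([.4605,-.1365,.121])-o["tcp_pos"])*1000).round(1))
s=imaging.read_camera("scene");cv2.imwrite("pics/s4.png",cv2.resize(s["color"][110:260,150:350,::-1],None,fx=4,fy=4,interpolation=cv2.INTER_CUBIC))
E
```

```text
[ 0.46072913 -0.13587811  0.12074736] [ 0.72969444  0.26733835 -0.33164133] [-0.02044573 -0.01265073 -0.01533536] 0.05962277529761195 1.8085238081207826
[ 0.1 -0.7 -0.3]
```

View pics/s4.png

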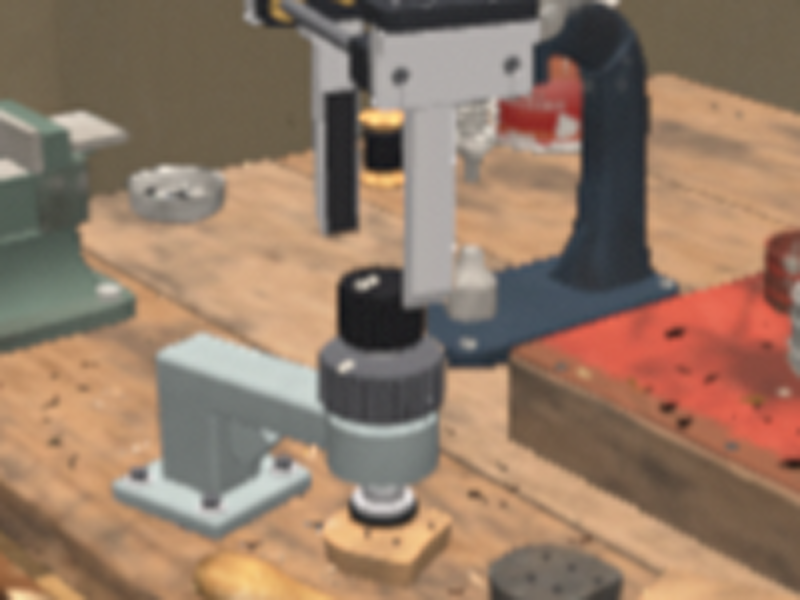

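The tips are at about (340,233) and (430,303), which puts them just above the knob top, again ~33 mm higher than reported. Closing here is a harmless way to test it: a stop at 40 mm means the knob is gripped, anything less means the tips are above it.

Call:
move_arm --plan "0.3 0 0 0 0;0.3 0 0 0 0;0.3 0 0 0 0;0.3 0 0 0 0;0.3 0 0 0 0;0.3 0 0 0 0;0.3 0 0 0 0;0.3 0 0 0 0;0.3 0 0 0 0;0.3 0 0 0 0"

```text
time: 5.02
tcp_pos: [0.4608, -0.1357, 0.1207]
tcp_rot: [0.123, 0.992, -0.0, 0.0]
contact_force: [-0.8, -0.2, 0.4]
grip_width: 0.0308
grasp_force: 0.0
```

```bash
python3 - <<'E'
from h import *
o=env.observe();print(env.grasp_offset,o["grip_width"],o["grasp_force"],o["contact_force"],o["torque"],o["tau"][6])
E
```

```text
0.0188 0.030847326578589466 0.0 [-0.79711675 -0.16787415  0.4059451 ] [-0.01977502 -0.01127036  0.03297184] -0.0006870821744087152
```

The width went below 40 mm with no force, so the real tips are about 33 mm above the reported TCP. I'll open and go down 33 mm.

Call:
move_arm --plan "1 0 0 0 0;1 0 0 0 0;1 0 0 0 0;1 0 0 0 0;1 0 0 0 0;1 0 0 0 0;1 0 0 0 0;1 0 0 0 0;1 0 0 0.0125 0;1 0 0 0.025 0;1 0 0 0.0375 0;1 0 -0.0025 0.05 0;1 0 -0.0025 0.0625 0;1 0 -0.0025 0.075 0;1 0 -0.0025 0.0825 0;1 0 -0.0025 0.0825 0;1 0 -0.0025 0.0825 0"

```text
time: 6.43
tcp_pos: [0.4605, -0.1367, 0.0876]
tcp_rot: [0.123, 0.992, -0.0, -0.0]
contact_force: [0.5, -0.1, -0.7]
grip_width: 0.0938
grasp_force: 0.0
```

```bash
python3 - <<'E'
from h import *
o=env.observe();print(o["tcp_pos"],o["grip_width"],o["contact_force"],o["torque"],o["tau"][6],o["joint_positions"][6])
s=imaging.read_camera("scene");cv2.imwrite("pics/s5.png",cv2.resize(s["color"][150:260,190:310,::-1],None,fx=5,fy=5,interpolation=cv2.INTER_CUBIC))
E
```

```text
[ 0.46051096 -0.13674547  0.08760532] 0.09377347626025598 [ 0.54346473 -0.12110223 -0.74845304] [-0.00324918  0.01333165  0.00312195] 0.07815531687811017 1.8616646245979664
```

View pics/s5.png

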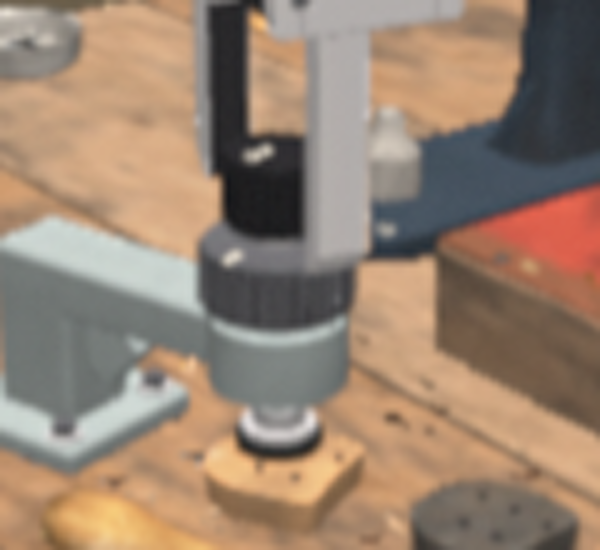

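The fingers straddle the knob. The right finger's lower edge is at about (310..370,262), so I'll project that finger's bottom corners to fix the tip height.

```bash
python3 - <<'E'
from h import *
s=imaging.read_camera("scene");o=env.observe();M=R.from_quat(o["tcp_rot"]).as_matrix();p=o["tcp_pos"]
for z in(.115,.12,.125):
    c=[np.array([p[0],p[1],z])+M[:,0]*a*.008+M[:,1]*b for b in(-.047,-.0595) for a in(1,-1)]+[np.array([p[0],p[1],z])+M[:,0]*a*.008+M[:,1]*.047 for a in(1,-1)]
    print(z,((proj(s,c)-[190,150])*5).round().tolist())
c=s["color"]
print(((proj(s,[[.4605,-.1365,.147],[.4605,-.1365,.111]])-[190,150])*5).round())
for col in (254,256,258,260,262): print(col,c[194:210,col].mean(1).round().astype(int))
for col in (232,234,236): print(col,c[176:192,col].mean(1).round().astype(int))
E
```

```text
0.115 [[302.0, 279.0], [344.0, 271.0], [317.0, 292.0], [359.0, 285.0], [206.0, 186.0], [245.0, 180.0]]
0.12 [[302.0, 266.0], [344.0, 258.0], [317.0, 279.0], [359.0, 272.0], [206.0, 174.0], [244.0, 168.0]]
0.125 [[302.0, 253.0], [344.0, 245.0], [317.0, 266.0], [359.0, 258.0], [205.0, 162.0], [244.0, 156.0]]
[[271. 146.]
 [271. 237.]]
254 [171 170 171 170 170 170 168 155 136 121  97  77  72  70  70  71]
256 [174 176 175 174 174 173 166 149 133 115  90  77  75  76  76  80]
258 [174 174 174 174 174 172 163 146 130 107  79  70  71  71  71  75]
260 [173 174 173 173 174 170 155 137 121 103  90  87  87  88  93  95]
262 [174 174 177 178 176 167 144 119 133 159 166 168 169 168 168 165]
232 [ 74  74  80  85  87  86  87  87  98 135 171 181 181 177 173 173]
234 [41 41 42 41 38 34 35 36 43 66 84 89 88 89 88 88]
236 [42 43 45 47 47 44 37 32 29 27 28 27 27 27 27 27]
```

The tips are at about 0.124 m, well on the knob and clear of the ring. Now I'll close.

Call:
move_arm --plan "0.2 0 0 0 0;0.2 0 0 0 0;0.2 0 0 0 0;0.2 0 0 0 0;0.2 0 0 0 0;0.2 0 0 0 0;0.2 0 0 0 0;0.2 0 0 0 0;0.2 0 0 0 0;0.2 0 0 0 0;0.2 0 0 0 0"

```text
time: 7.45
tcp_pos: [0.4607, -0.136, 0.0877]
tcp_rot: [0.123, 0.992, 0.0, -0.0]
contact_force: [-0.1, 5.9, 3.2]
grip_width: 0.0395
grasp_force: 30.0
```

```bash
cat > st.py <<'E'
from h import *
o=env.observe();M=R.from_quat(o["tcp_rot"]).as_matrix()
print(round(o["time"],2),o["tcp_pos"].round(4),"yaw",np.degrees(np.arctan2(M[1,1],M[0,1])).round(2),"w",round(o["grip_width"],4),round(o["grasp_force"],1),"F",o["contact_force"].round(1),"Tq",o["torque"].round(3),"tau7",round(o["tau"][6],3),"q7",o["joint_positions"][6].round(3), o["qd"][6].round(2))
E
python3 st.py
```

```text
7.45 [ 0.4607 -0.136   0.0877] yaw 75.89 w 0.0395 30.0 F [-0.1  5.9  3.2] Tq [ 1.144 -0.021 -0.018] tau7 0.026 q7 1.862 0.0
```

Converted, 20 degrees / 180 = 0.1111.

Call:
move_arm --plan "0.2 0 0 0 0.0111;0.2 0 0 0 0.0222;0.2 0 0 0 0.0333;0.2 0 0 0 0.0444;0.2 0 0 0 0.0556;0.2 0 0 0 0.0667;0.2 0 0 0 0.0778;0.2 0 0 0 0.0889;0.2 0 0 0 0.1;0.2 0 0 0 0.1111"

```text
time: 8.28
tcp_pos: [0.4608, -0.1359, 0.0877]
tcp_rot: [0.294, 0.956, 0.0, -0.0]
contact_force: [0.1, 5.5, 2.7]
grip_width: 0.0396
grasp_force: 30.0
```

```bash
python3 st.py
```

```text
8.28 [ 0.4608 -0.1359  0.0877] yaw 55.82 w 0.0396 30.0 F [0.1 5.5 2.7] Tq [ 1.139 -0.045  0.214] tau7 0.937 q7 1.559 -0.36
```

Converted, 30 degrees / 180 = 0.1667.

Call:
move_arm --plan "0.2 0 0 0 0.0111;0.2 0 0 0 0.0222;0.2 0 0 0 0.0333;0.2 0 0 0 0.0444;0.2 0 0 0 0.0556;0.2 0 0 0 0.0667;0.2 0 0 0 0.0778;0.2 0 0 0 0.0889;0.2 0 0 0 0.1;0.2 0 0 0 0.1111;0.2 0 0 0 0.1222;0.2 0 0 0 0.1333;0.2 0 0 0 0.1444;0.2 0 0 0 0.1556;0.2 0 0 0 0.1667"

```text
time: 9.53
tcp_pos: [0.4608, -0.1359, 0.0878]
tcp_rot: [0.531, 0.847, 0.0, -0.0]
contact_force: [0.6, 4.9, 3.1]
grip_width: 0.0393
grasp_force: 30.0
```

```bash
python3 st.py
```

```text
9.53 [ 0.4608 -0.1359  0.0878] yaw 25.82 w 0.0393 30.0 F [0.6 4.9 3.1] Tq [1.217 0.088 0.212] tau7 0.893 q7 1.12 -0.34
```

Converted, 10 degrees / 180 = 0.0556.

Call:
move_arm --plan "0.2 0 0 0 0.0111;0.2 0 0 0 0.0222;0.2 0 0 0 0.0333;0.2 0 0 0 0.0444;0.2 0 0 0 0.0556"

```text
time: 9.95
tcp_pos: [0.4608, -0.1359, 0.0878]
tcp_rot: [0.603, 0.798, 0.0, -0.0]
contact_force: [-0.2, 6.2, 4.2]
grip_width: 0.0395
grasp_force: 30.0
```

```bash
python3 st.py
```

```text
9.95 [ 0.4608 -0.1359  0.0878] yaw 15.82 w 0.0395 30.0 F [-0.2  6.2  4.2] Tq [1.185 0.036 0.245] tau7 0.879 q7 0.978 -0.34
```

Converted, 14 degrees / 180 = 0.0778.

Call:
move_arm --plan "0.2 0 0 0 0.0111;0.2 0 0 0 0.0222;0.2 0 0 0 0.0333;0.2 0 0 0 0.0444;0.2 0 0 0 0.0556;0.2 0 0 0 0.0667;0.2 0 0 0 0.0778"

```text
time: 10.53
tcp_pos: [0.4608, -0.1359, 0.0877]
tcp_rot: [0.696, 0.718, 0.0, -0.0]
contact_force: [1.0, 4.6, 3.9]
grip_width: 0.0399
grasp_force: 30.0
```

```bash
python3 st.py
```

```text
10.53 [ 0.4608 -0.1359  0.0877] yaw 1.82 w 0.0399 30.0 F [1.  4.6 3.9] Tq [1.194 0.066 0.246] tau7 0.864 q7 0.781 -0.33
```

Converted, 14 degrees / 180 = 0.0778.

Call:
move_arm --plan "0.2 0 0 0 0.0111;0.2 0 0 0 0.0222;0.2 0 0 0 0.0333;0.2 0 0 0 0.0444;0.2 0 0 0 0.0556;0.2 0 0 0 0.0667;0.2 0 0 0 0.0778"

```text
time: 11.12
tcp_pos: [0.4608, -0.1359, 0.0877]
tcp_rot: [0.778, 0.628, 0.0, -0.0]
contact_force: [1.2, 5.4, 4.0]
grip_width: 0.0399
grasp_force: 30.0
```

```bash
python3 st.py
```

```text
11.12 [ 0.4608 -0.1359  0.0877] yaw -12.18 w 0.0399 30.0 F [1.2 5.4 4. ] Tq [1.237 0.085 0.284] tau7 0.926 q7 0.582 -0.35
```

Converted, 10 degrees / 180 = 0.0556.

Call:
move_arm --plan "0.2 0 0 0 0.0111;0.2 0 0 0 0.0222;0.2 0 0 0 0.0333;0.2 0 0 0 0.0444;0.2 0 0 0 0.0556"

```text
time: 11.53
tcp_pos: [0.4608, -0.1359, 0.0877]
tcp_rot: [0.83, 0.558, 0.0, -0.0]
contact_force: [0.8, 4.4, 5.3]
grip_width: 0.0394
grasp_force: 30.0
```

```bash
python3 st.py
```

```text
11.53 [ 0.4608 -0.1359  0.0877] yaw -22.18 w 0.0394 30.0 F [0.8 4.4 5.3] Tq [1.265 0.03  0.266] tau7 0.985 q7 0.432 -0.36
```

Converted, 10 degrees / 180 = 0.0556.

Call:
move_arm --plan "0.2 0 0 0 0.0111;0.2 0 0 0 0.0222;0.2 0 0 0 0.0333;0.2 0 0 0 0.0444;0.2 0 0 0 0.0556"

```text
time: 11.95
tcp_pos: [0.4609, -0.1359, 0.0877]
tcp_rot: [0.875, 0.483, 0.0, -0.0]
contact_force: [1.1, 5.4, 4.3]
grip_width: 0.0393
grasp_force: 30.0
```

```bash
python3 st.py
```

```text
11.95 [ 0.4609 -0.1359  0.0877] yaw -32.18 w 0.0393 30.0 F [1.1 5.4 4.3] Tq [1.25  0.052 0.258] tau7 1.035 q7 0.275 -0.38
```

Converted, 6 degrees / 180 = 0.0333.

Call:
move_arm --plan "0.2 0 0 0 0.0111;0.2 0 0 0 0.0222;0.2 0 0 0 0.0333"

```text
time: 12.2
tcp_pos: [0.4609, -0.1359, 0.0878]
tcp_rot: [0.899, 0.437, 0.0, -0.0]
contact_force: [0.4, 5.9, 4.6]
grip_width: 0.0393
grasp_force: 30.0
```

```bash
python3 st.py
```

```text
12.2 [ 0.4609 -0.1359  0.0878] yaw -38.18 w 0.0393 30.0 F [0.4 5.9 4.6] Tq [1.323 0.071 0.256] tau7 1.043 q7 0.177 -0.39
```

Converted, 6 degrees / 180 = 0.0333.

Call:
move_arm --plan "0.2 0 0 0 0.0111;0.2 0 0 0 0.0222;0.2 0 0 0 0.0333"

```text
time: 12.45
tcp_pos: [0.4609, -0.1359, 0.0877]
tcp_rot: [0.921, 0.389, 0.0, -0.0]
contact_force: [0.4, 5.2, 4.2]
grip_width: 0.0397
grasp_force: 30.0
```

```bash
python3 st.py
```

```text
12.45 [ 0.4609 -0.1359  0.0877] yaw -44.18 w 0.0397 30.0 F [0.4 5.2 4.2] Tq [ 1.319 -0.017  0.301] tau7 1.047 q7 0.079 -0.39
```

```bash
cat > pad.py <<'E'
from h import *
a=cv2.imread("pics/scene0.png")[:,:,::-1]; b=np.mean([imaging.read_camera("scene")["color"].astype(float) for _ in range(2)],0)
cv2.imwrite("pics/last.png",b[:,:,::-1].astype(np.uint8))
for c in(a,b): print(c[226:250,241:249].mean((1,2)).round().astype(int))
E
python3 pad.py; python3 st.py
```

```text
[128 127 126 125 128 141 150 145 142 167 198 187 133  77  47  75 134 166
 169 168 170 173 168 149]
[128 127 126 126 125 124 131 140 152 176 187 168 142 151 186 193 153  98
  53  62 118 160 168 149]
12.55 [ 0.4609 -0.1359  0.0877] yaw -44.19 w 0.0394 30.0 F [1.7 4.6 4.3] Tq [1.287 0.036 0.038] tau7 -1.137 q7 0.079 0.04
```

Converted, 6 degrees / 180 = 0.0333.

Call:
move_arm --plan "0.2 0 0 0 0.0111;0.2 0 0 0 0.0222;0.2 0 0 0 0.0333"

```text
time: 12.8
tcp_pos: [0.4609, -0.1359, 0.0878]
tcp_rot: [0.94, 0.341, 0.0, -0.0]
contact_force: [0.4, 4.0, 3.7]
grip_width: 0.0394
grasp_force: 30.0
```

```bash
python3 st.py
```

```text
12.8 [ 0.4609 -0.1359  0.0878] yaw -50.18 w 0.0394 30.0 F [0.4 4.  3.7] Tq [ 1.264 -0.03   0.28 ] tau7 1.074 q7 -0.021 -0.4
```

```bash
cat > pad2.py <<'E'
from h import *
import sys
def feat(c):
    p=c[226:256,241:249].astype(float).mean((1,2)); k=np.arange(226,256)
    i=p[8:].argmin()+8
    q=np.polyfit(k[i-1:i+2],p[i-1:i+2],2); 
    up=[j for j in range(i,0,-1) if p[j]<120<=p[j-1]][0]; u=k[up-1]+(p[up-1]-120)/(p[up-1]-p[up])
    dn=[j for j in range(i,29) if p[j]<100<=p[j+1]][0]; d=k[dn]+(100-p[dn])/(p[dn+1]-p[dn])
    return np.round([-q[1]/2/q[0],u,d],2)
if __name__=="__main__":
    import os
    for f in("pics/scene0.png","pics/last.png"):
        if len(sys.argv)>1: print(f,feat(cv2.imread(f)[:,:,::-1]))
    print("pad",feat(imaging.read_camera("scene")["color"]))
E
python3 pad2.py x
```

```text
pics/scene0.png [240.02 238.23 241.43]
pics/last.png [244.33 242.59 245.69]
pad [244.33 242.59 245.68]
```

Converted, 10 degrees / 180 = 0.0556.

Call:
move_arm --plan "0.2 0 0 0 0.0111;0.2 0 0 0 0.0222;0.2 0 0 0 0.0333;0.2 0 0 0 0.0444;0.2 0 0 0 0.0556"

```text
time: 13.27
tcp_pos: [0.4609, -0.1359, 0.0878]
tcp_rot: [0.966, 0.257, 0.0, -0.0]
contact_force: [0.6, 4.8, 3.5]
grip_width: 0.0394
grasp_force: 30.0
```

```bash
python3 st.py; python3 pad2.py
```

```text
13.27 [ 0.4609 -0.1359  0.0878] yaw -60.17 w 0.0394 30.0 F [0.6 4.8 3.5] Tq [ 1.261 -0.047  0.284] tau7 1.037 q7 -0.19 -0.4
pad [244.33 242.6  245.68]
```

Converted, 8 degrees / 180 = 0.0444.

Call:
move_arm --plan "0.2 0 0 0 0.0111;0.2 0 0 0 0.0222;0.2 0 0 0 0.0333;0.2 0 0 0 0.0444"

```text
time: 13.65
tcp_pos: [0.4609, -0.1359, 0.0878]
tcp_rot: [0.982, 0.189, 0.0, -0.0]
contact_force: [0.5, 5.1, 3.2]
grip_width: 0.0394
grasp_force: 30.0
```

```bash
python3 st.py; python3 pad2.py
```

```text
13.65 [ 0.4609 -0.1359  0.0878] yaw -68.18 w 0.0394 30.0 F [0.5 5.1 3.2] Tq [ 1.315 -0.042  0.344] tau7 1.028 q7 -0.326 -0.41
pad [244.33 242.6  245.67]
```

Converted, 10 degrees / 180 = 0.0556.

Call:
move_arm --plan "0.2 0 0 0 0.0111;0.2 0 0 0 0.0222;0.2 0 0 0 0.0333;0.2 0 0 0 0.0444;0.2 0 0 0 0.0556"

```text
time: 14.12
tcp_pos: [0.461, -0.136, 0.0878]
tcp_rot: [0.995, 0.103, 0.0, -0.0]
contact_force: [1.6, 4.7, 3.3]
grip_width: 0.0396
grasp_force: 30.0
```

```bash
python3 st.py
```

```text
14.12 [ 0.461  -0.136   0.0878] yaw -78.18 w 0.0396 30.0 F [1.6 4.7 3.3] Tq [ 1.265 -0.186  0.353] tau7 1.009 q7 -0.497 -0.41
```

Converted, 8 degrees / 180 = 0.0444.

Call:
move_arm --plan "0.2 0 0 0 0.0111;0.2 0 0 0 0.0222;0.2 0 0 0 0.0333;0.2 0 0 0 0.0444"

```text
time: 14.45
tcp_pos: [0.4609, -0.136, 0.0878]
tcp_rot: [0.999, 0.033, 0.0, -0.0]
contact_force: [1.0, 5.4, 3.4]
grip_width: 0.0398
grasp_force: 30.0
```

```bash
python3 st.py
```

```text
14.45 [ 0.4609 -0.136   0.0878] yaw -86.18 w 0.0398 30.0 F [1.  5.4 3.4] Tq [ 1.291 -0.13   0.412] tau7 0.994 q7 -0.635 -0.41
```

Call:
move_arm --plan "0.2 0 0 0 0;0.2 0 0 0 0;0.5 0 0 0 0;1 0 0 0 0;1 0 0 0 0;1 0 0 0 0;1 0 0 0 0;1 0 0 0 0;1 0 0 0 0;1 0 0 0 0;1 0 0 0 0;1 0 0 0 0"

```text
time: 15.45
tcp_pos: [0.4606, -0.1367, 0.0877]
tcp_rot: [0.999, 0.034, 0.0, 0.0]
contact_force: [0.5, 0.4, -0.2]
grip_width: 0.094
grasp_force: 0.0
```

```bash
python3 st.py; python3 pad2.py; python3 - <<'E'
from h import *
s=imaging.read_camera("scene");cv2.imwrite("pics/s6.png",cv2.resize(s["color"][150:260,190:310,::-1],None,fx=5,fy=5,interpolation=cv2.INTER_CUBIC))
E
```

```text
15.45 [ 0.4606 -0.1367  0.0877] yaw -86.14 w 0.094 0.0 F [ 0.5  0.4 -0.2] Tq [-0.083  0.174 -0.008] tau7 0.001 q7 -0.633 -0.0
pad [244.33 242.61 245.67]
```

View pics/s6.png

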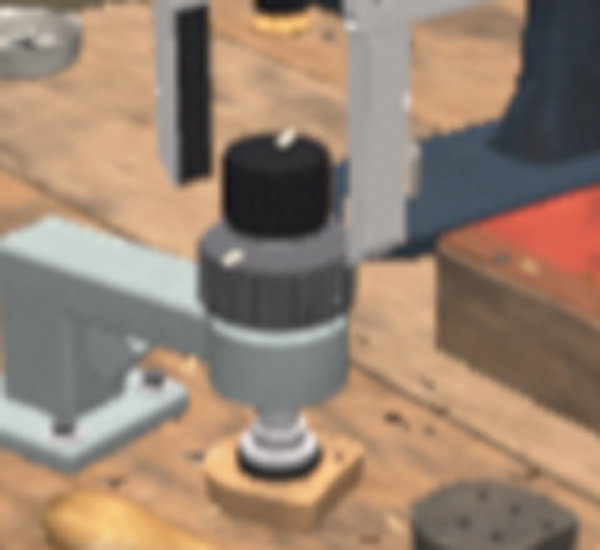

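The knob mark has swung round to (287,138) as expected, the ring mark is unchanged at (232,258), and the pad sits on the block. Next is the ring.

Converted, 33 mm / 400 = 0.0825, 30 mm / 400 = 0.075.

Call:
move_arm --plan "1 0 -0.0025 0.0125 0;1 0 -0.0025 0.025 0;1 0 -0.0025 0.0375 0;1 0 -0.0025 0.05 0;1 0 -0.0025 0.0625 0;1 0 -0.0025 0.075 0;1 0 -0.0025 0.0825 0;1 0 -0.0025 0.0825 0;1 0 -0.0025 0.0825 0"

```text
time: 16.3
tcp_pos: [0.4604, -0.1358, 0.0546]
tcp_rot: [0.999, 0.034, -0.0, 0.0]
contact_force: [0.1, 0.7, -0.1]
grip_width: 0.0942
grasp_force: 0.0
```

```bash
python3 st.py; python3 - <<'E'
from h import *
s=imaging.read_camera("scene");o=env.observe();M=R.from_quat(o["tcp_rot"]).as_matrix();p=o["tcp_pos"]
c=s["color"]
for z in(.085,.09,.095):
    q=np.array([p[0],p[1],z]);print(z,proj(s,[q+M[:,0]*a*.008+M[:,1]*b for b in(.047,.0595) for a in(1,-1)]).round(1).tolist())
for col in (264,266,268,270): print(col,c[200:226,col].mean(1).round().astype(int))
E
```

```text
16.3 [ 0.4604 -0.1358  0.0546] yaw -86.15 w 0.0942 0.0 F [ 0.1  0.7 -0.1] Tq [-0.044  0.162  0.005] tau7 0.069 q7 -0.592 -0.0
0.085 [[264.4, 216.9], [257.8, 219.5], [269.1, 219.1], [262.5, 221.7]]
0.09 [[264.4, 214.4], [257.9, 217.0], [269.1, 216.6], [262.6, 219.2]]
0.095 [[264.4, 211.9], [257.9, 214.4], [269.2, 214.1], [262.6, 216.7]]
264 [170 171 170 170 170 170 170 170 169 170 168 168 167 168 168 164 151 145
 155 161 164 166 165 148 122 116]
266 [169 169 168 168 169 168 168 168 168 168 169 168 169 168 164 150 141 153
 166 167 168 169 169 163 148 126]
268 [169 169 168 168 169 168 168 168 168 168 168 168 167 167 159 155 157 163
 168 169 166 166 169 169 168 162]
270 [151 155 175 192 186 175 172 172 172 172 173 170 171 173 175 176 173 169
 168 167 165 166 167 167 168 171]
```

Call:
move_arm --plan "0.4 0 0 0 0;0.4 0 0 0 0;0.4 0 0 0 0;0.4 0 0 0 0;0.4 0 0 0 0;0.4 0 0 0 0;0.4 0 0 0 0;0.4 0 0 0 0"

```text
time: 17.02
tcp_pos: [0.4605, -0.136, 0.0548]
tcp_rot: [0.999, 0.034, 0.0, 0.0]
contact_force: [0.3, -3.4, -1.4]
grip_width: 0.058
grasp_force: 30.0
```

```bash
python3 st.py
```

```text
17.02 [ 0.4605 -0.136   0.0548] yaw -86.15 w 0.058 30.0 F [ 0.3 -3.4 -1.4] Tq [-0.673  0.062  0.047] tau7 -0.028 q7 -0.592 0.0
```

Converted, 20 degrees / 180 = 0.1111.

Call:
move_arm --plan "0.4 0 0 0 0.0111;0.4 0 0 0 0.0222;0.4 0 0 0 0.0333;0.4 0 0 0 0.0444;0.4 0 0 0 0.0556;0.4 0 0 0 0.0667;0.4 0 0 0 0.0778;0.4 0 0 0 0.0889;0.4 0 0 0 0.1;0.4 0 0 0 0.1111"

```text
time: 17.85
tcp_pos: [0.4606, -0.1358, 0.0548]
tcp_rot: [0.99, -0.141, 0.0, 0.0]
contact_force: [0.1, -2.1, -0.0]
grip_width: 0.0576
grasp_force: 30.0
```

```bash
python3 st.py
```

```text
17.85 [ 0.4606 -0.1358  0.0548] yaw -106.23 w 0.0576 30.0 F [ 0.1 -2.1 -0. ] Tq [-0.447  0.139  0.254] tau7 1.034 q7 -0.906 -0.39
```

Converted, 32 degrees / 180 = 0.1778.

Call:
move_arm --plan "0.4 0 0 0 0.0111;0.4 0 0 0 0.0222;0.4 0 0 0 0.0333;0.4 0 0 0 0.0444;0.4 0 0 0 0.0556;0.4 0 0 0 0.0667;0.4 0 0 0 0.0778;0.4 0 0 0 0.0889;0.4 0 0 0 0.1;0.4 0 0 0 0.1111;0.4 0 0 0 0.1222;0.4 0 0 0 0.1333;0.4 0 0 0 0.1444;0.4 0 0 0 0.1556;0.4 0 0 0 0.1667;0.4 0 0 0 0.1778"

```text
time: 19.18
tcp_pos: [0.4607, -0.1357, 0.0547]
tcp_rot: [0.913, -0.409, 0.0, 0.0]
contact_force: [0.7, -0.9, 0.1]
grip_width: 0.0578
grasp_force: 30.0
```

```bash
python3 st.py
```

```text
19.18 [ 0.4607 -0.1357  0.0547] yaw -138.22 w 0.0578 30.0 F [ 0.7 -0.9  0.1] Tq [-0.227 -0.007  0.211] tau7 1.097 q7 -1.442 -0.41
```

Converted, 6 degrees / 180 = 0.0333.

Call:
move_arm --plan "0.4 0 0 0 0.0111;0.4 0 0 0 0.0222;0.4 0 0 0 0.0333"

```text
time: 19.43
tcp_pos: [0.4607, -0.1357, 0.0548]
tcp_rot: [0.89, -0.456, 0.0, 0.0]
contact_force: [0.8, -0.9, 0.3]
grip_width: 0.0575
grasp_force: 30.0
```

```bash
python3 st.py
```

```text
19.43 [ 0.4607 -0.1357  0.0548] yaw -144.22 w 0.0575 30.0 F [ 0.8 -0.9  0.3] Tq [-0.206 -0.087  0.291] tau7 1.102 q7 -1.544 -0.41
```

Converted, 4 degrees / 180 = 0.0222.

Call:
move_arm --plan "0.4 0 0 0 0.0111;0.4 0 0 0 0.0222"

```text
time: 19.6
tcp_pos: [0.4607, -0.1357, 0.0547]
tcp_rot: [0.874, -0.486, 0.0, -0.0]
contact_force: [0.7, -1.0, 0.4]
grip_width: 0.0577
grasp_force: 30.0
```

```bash
python3 st.py
```

```text
19.6 [ 0.4607 -0.1357  0.0547] yaw -148.22 w 0.0577 30.0 F [ 0.7 -1.   0.4] Tq [-0.13  -0.078  0.253] tau7 1.104 q7 -1.613 -0.41
```

Converted, 4 degrees / 180 = 0.0222.

Call:
move_arm --plan "0.4 0 0 0 0.0111;0.4 0 0 0 0.0222"

```text
time: 19.77
tcp_pos: [0.4607, -0.1357, 0.0547]
tcp_rot: [0.856, -0.517, 0.0, -0.0]
contact_force: [1.2, -1.0, 0.3]
grip_width: 0.0572
grasp_force: 30.0
```

```bash
python3 st.py
```

```text
19.77 [ 0.4607 -0.1357  0.0547] yaw -152.22 w 0.0572 30.0 F [ 1.2 -1.   0.3] Tq [-0.198 -0.166  0.232] tau7 1.107 q7 -1.682 -0.41
```

Turned 66° with no stop yet, so I'll keep going in small steps.

Converted, 4 degrees / 180 = 0.0222.

Call:
move_arm --plan "0.4 0 0 0 0.0111;0.4 0 0 0 0.0222"

```text
time: 19.93
tcp_pos: [0.4607, -0.1357, 0.0548]
tcp_rot: [0.838, -0.546, 0.0, -0.0]
contact_force: [1.0, -1.2, 0.6]
grip_width: 0.0572
grasp_force: 30.0
```

```bash
python3 st.py
```

```text
19.93 [ 0.4607 -0.1357  0.0548] yaw -156.22 w 0.0572 30.0 F [ 1.  -1.2  0.6] Tq [-0.168 -0.181  0.27 ] tau7 1.108 q7 -1.75 -0.41
```

Converted, 4 degrees / 180 = 0.0222.

Call:
move_arm --plan "0.4 0 0 0 0.0111;0.4 0 0 0 0.0222"

```text
time: 20.1
tcp_pos: [0.4607, -0.1356, 0.0548]
tcp_rot: [0.818, -0.575, 0.0, 0.0]
contact_force: [0.6, -0.9, 2.6]
grip_width: 0.0574
grasp_force: 30.0
```

```bash
python3 st.py
```

```text
20.1 [ 0.4607 -0.1356  0.0548] yaw -160.17 w 0.0574 30.0 F [ 0.6 -0.9  2.6] Tq [0.066 0.141 0.867] tau7 0.351 q7 -1.819 -0.41
```

Converted, 3 degrees / 180 = 0.0167.

Call:
move_arm --plan "0.4 0 0 0 0.0111;0.4 0 0 0 0.0167"

```text
time: 20.27
tcp_pos: [0.4607, -0.1355, 0.0548]
tcp_rot: [0.803, -0.596, 0.0, -0.0]
contact_force: [1.0, -1.9, 2.6]
grip_width: 0.0574
grasp_force: 30.0
```

```bash
python3 st.py
```

```text
20.27 [ 0.4607 -0.1355  0.0548] yaw -163.19 w 0.0574 30.0 F [ 1.  -1.9  2.6] Tq [-0.5   -0.193  0.746] tau7 -0.703 q7 -1.871 -0.18
```

The stop is reached: torque jumped to about 0.87 N·m near 74°. I'll let go and lift.

Converted, -150 mm / 400 = -0.375, -120 mm / 400 = -0.3, 3 degrees / 180 = 0.0167.

Call:
move_arm --plan "0.4 0 0 0 0.0167;1 0 0 0 0.0167;1 0 0 0 0.0167;1 0 0 0 0.0167;1 0 0 0 0.0167;1 0 0 0 0.0167;1 0 0 0 0.0167;1 0 0 -0.025 0.0167;1 0 0 -0.075 0.0167;1 0 0 -0.15 0.0167;1 0 0 -0.225 0.0167;1 0 0 -0.3 0.0167;1 0 0 -0.375 0.0167;1 0 0 -0.375 0.0167;1 0 0 -0.375 0.0167"

```text
time: 21.52
tcp_pos: [0.4612, -0.1354, 0.2058]
tcp_rot: [0.788, -0.616, 0.001, -0.002]
contact_force: [0.5, 1.1, -0.2]
grip_width: 0.0939
grasp_force: 0.0
```

```bash
python3 st.py; python3 pad2.py; python3 - <<'E'
from h import *
s=imaging.read_camera("scene");a=cv2.imread("pics/scene0.png")
f=lambda c:cv2.resize(c[150:275,180:380],None,fx=4,fy=4,interpolation=cv2.INTER_CUBIC)[:, :800]
b=s["color"][:,:,::-1]
cv2.imwrite("pics/s7.png",f(b))
d=cv2.absdiff(a,np.ascontiguousarray(b)).max(2)
for n,(x0,y0,x1,y1) in dict(spare=(270,243,308,270),sand=(300,250,376,296),awl=(196,246,262,280),block=(228,240,266,256)).items(): print(n,(d[y0:y1,x0:x1]>30).sum())
k,l,st,ce=cv2.connectedComponentsWithStats((b[160:225,225:265].min(2)>140).astype(np.uint8))
k0=np.array([.4608,-.1362])
for x,y in [(c[0]+225,c[1]+160) for c,t in zip(ce[1:],st[1:]) if 1<t[4]<30]:
    print((x,y),[(np.degrees(np.arctan2(*(onz(s,[(x,y-1.8)],z)[0][:2]-k0)[::-1])).round(),np.linalg.norm(onz(s,[(x,y-1.8)],z)[0][:2]-k0).round(3)) for z in(.147,.111)])
E
```

```text
21.52 [ 0.4612 -0.1354  0.2058] yaw -166.09 w 0.0939 0.0 F [ 0.5  1.1 -0.2] Tq [ 0.061  0.15  -0.042] tau7 -0.879 q7 -2.378 0.03
pad [244.33 242.59 245.69]
spare 0
sand 0
awl 10
block 113
(np.float64(240.5), np.float64(170.0)) [(np.float64(60.0), np.float64(0.059)), (np.float64(56.0), np.float64(0.158))]
(np.float64(247.125), np.float64(176.75)) [(np.float64(39.0), np.float64(0.022)), (np.float64(51.0), np.float64(0.117))]
(np.float64(263.2142857142857), np.float64(178.78571428571428)) [(np.float64(-20.0), np.float64(0.037)), (np.float64(33.0), np.float64(0.112))]
(np.float64(228.85714285714286), np.float64(186.14285714285714)) [(np.float64(-173.0), np.float64(0.037)), (np.float64(78.0), np.float64(0.072))]
(np.float64(232.0), np.float64(194.64285714285714)) [(np.float64(-144.0), np.float64(0.067)), (np.float64(100.0), np.float64(0.032))]
(np.float64(228.0), np.float64(222.5)) [(np.float64(-135.0), np.float64(0.173)), (np.float64(-142.0), np.float64(0.102))]
```

View pics/s7.png

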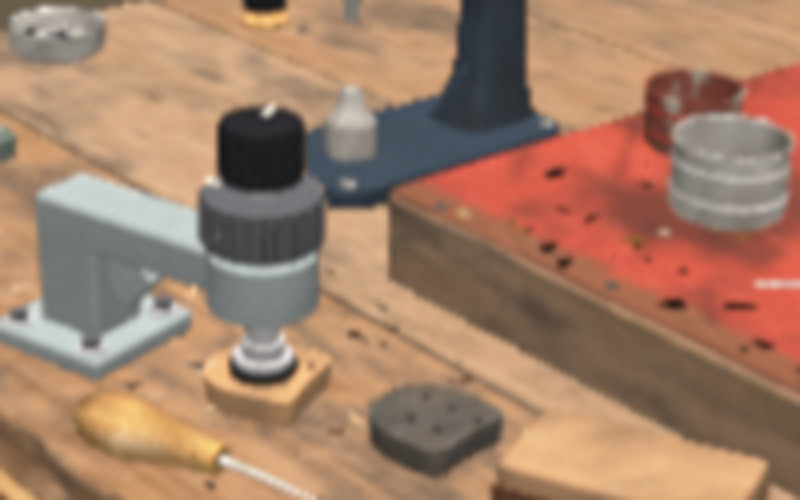

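The knob mark is unchanged at about (269,110) in the crop. The ring mark has turned to the left edge at (210,181). The pad is on the block and the neighbouring objects haven't moved, so I'm handing in.

```bash
python3 -c "
from rig import env
print(env.close_job())"
```

```text
the job is handed in; nothing more can be done
None
```

The job is handed in: the feed knob is turned to an estimated 28 N on the heel block (worked out from knob angle and torque, not measured directly), the lock ring is turned home to its stop, and the gripper is open and clear with the other things undisturbed.

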